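# Fit a divider in the filter rack and snap its locking cap home

### The job

Fit the loose blue divider in the filter rack: stand it on edge in the one empty slot, foot flat on the deck with its fork around the bare stud, like the two dividers already fitted. Then take the loose orange cap and press it straight down over that stud until it snaps past the head, and keep pressing it firmly down on the foot: the job finishes with the robot still on the cap, pressing it home. Leave all the filters, boxes and other things where they stand.

Things in the scene. Friction and masses are not known exactly. Their poses are not given: they have to be found in the camera images.
- divider: Loose blue plastic divider, about 0.15 kg, standing upright on the bench: blade 10 mm thick (its y), 120 high, with a forked foot at its front (-x). Origin: mid-thickness on the underside; x to its rear, z up. Blade from x = -50 (raked, -20 at the top) to +60. Centre of mass near x = 0, z = 50. Grasp: across the 10 mm at the top edge, x = 0 to 15, grasp point 12 to 15 mm below the top
- fork (a point): Point of the loose divider in its fork: x = -95, y = 0 mm from its origin, at the foot's top (z = 8); it belongs on the stud's axis. The foot is 8 mm thick and 48 wide, flat at the bottom from x = -48 to -115 mm; its notch is 30 mm wide, open to the front, closed at x = -79
- open_slot: Empty slot (fixed); which of the three places varies. Origin: on the deck (6 mm above the bench), where the fitted divider's origin belongs; x along the slot to its rear, z up; fitted, the divider's axes are parallel to these. Two black round-topped ribs 16 mm tall, x = -42 to +58, leave a 14 mm gap (y = -7 to 7) for the blade. Rear fence at x = 72, 40 mm above the bench
- stud_top (a point): Top of the bare stud: 28.6 mm above the deck, at x = -95, y = 0 of the empty slot. Split ball head 22 mm across, widest 8 mm down; its four springy lobes give inwards. The cap's lip meets them with the cap's underside about 8 mm below this point, the push rises to 9 to 13 N about 4 mm on, fades to nothing by 8 mm, and the cap runs on to the foot. A push stopped under 17 N may stop before the snap
- cap: Loose orange snap cap, 30 g, open end down. Origin: centre of its underside, z up, round. Flange 42 mm across, 3 thick; body 30 across, 40 high in all; bore 26 at the mouth, 18 at its lip 5 mm up. Grasp across the body, fingertips just above the flange. Home: underside 20.6 mm below the stud's top, flange on the divider's foot; it sits loosely: the foot feels a push only while it is pressed
- rack: The grey steel rack (fixed), 200 mm (x) by 420 mm (y), deck top 6 mm above the bench. Origin: centre of its underside; x to its rear. Three slots 100 mm apart along y (y = -100, 0, +100 mm, slot origins at x = +25). Side flanges 26 mm and rear fence 40 mm tall
- locked_a: One of the two slots that already hold a blue divider with its orange cap snapped on (all fixed); same frame as the empty slot. Divider top 126 mm above the bench, cap top 54 mm
- locked_b: The other slot with a fitted divider and cap (fixed); same frame
- filter_a: Bystander: small white spin-on filter with a red band, 66 mm across, 74 mm high, in the rack's left outer bay. Origin: centre of its underside (so for all bystanders)
- filter_b: Bystander: small black spin-on filter, 64 mm across, 72 mm high, in the rack's right outer bay
- filter_c: Bystander: white spin-on filter with a red band, 76 mm across, 100 mm high, on the bench
- element: Bystander: perforated metal filter element, 90 mm across, 150 mm high
- carton: Bystander: upright white carton with a red stripe, 60 x 110 mm, 190 mm high
- plug: Bystander: green plastic pipe plug, 50 mm across, 30 mm high
- tape: Bystander: roll of cardboard-brown tape lying flat, 100 mm across, 48 mm high
Things that resemble listed ones, but are neither listed nor needed, are in the scene too. Leave any turquoise look-alike of the divider alone.

How it is judged:
By the outcome, as a careful person would: the job done as asked, in the order asked, and still so for the second after the job is handed in, while the arm keeps its last pose, push and grip.
It also fails if it takes over 61 s, if anything falls off the work surface, if the arm or the gripper's body presses on something with over 40 N, if the wrist force passes 120 N, or if a joint passes its speed limit or range.

### The arm

A 6-joint arm with a two-finger parallel gripper is mounted at the origin on the work surface. World frame = base frame: x ahead of the robot, y to its left, z up, the work surface at z = 0. Lengths are in m, angles in rad, forces in N, time in s.
With the tool pointing down it reaches from about 0.3 to 0.85 m from the base axis. Payload 4.2 kg.
Tool frame: the origin (TCP) lies between the finger pads; the fingertips stand arm.tcp_to_tips ahead of it and the grasp point (between the pads) lies 3 mm ahead of it (arm.tcp_to_tips is the distance from the TCP to the fingertips, in m); y points along the fingers, z is the direction in which the jaws open and shut, and the axes are right-handed (so a half turn about y gives the same grasp; the last joint's range is limited). The gripper opens to 91 mm and grips with 3 to 60 N. Pads are 32 mm wide; open, the fingers measure 118 mm over their backs; the gripper's body (76 mm by 178 mm) begins 60 mm behind the grasp point.
Start: joints at [1.158, 0.32, 1.565, -0, 1.257, -0.02], TCP at [0.22, 0.531, 0.236] pointing down, gripper open.
Joint ranges: [-3.11, 3.11], [-0.84, 2.01], [0.21, 2.61], [-1.34, 4.49], [0.05, 2.63], [-2.56, 2.56]. Speed limits (rad/s): [2.57, 2.57, 3.14, 3.14, 3.14, 3.14].

### API

Orientations are given as a unit quaternion [x, y, z, w].
In Python, from workcell import arm, grab_frame, spotter gives the robot as it stands.
- The arm moves only by the shell command python3 -m handwheel 'ROWS'. ROWS is JSON, a list of rows, each a list of 3 entries, a list of its own where there are three numbers: the shift along the tool's x, y, z in mm, then the turn about the tool's y in rad, then the finger opening in mm, from 0 to 91.2. A call has 1 to 8 rows; each row shifts and turns the commanded pose from where the row before left it, along the tool's axes as they then stand; what a row does not reach is not made up. A row lasts 1/10 s, in which the tool goes at most 50 mm and 8.59 degrees, less where a joint would pass 70% of its speed; a pose out of reach is approached as far as the arm can. A call with a gripper value outside its range is refused whole. The fingers move at their own pace and stop on an object; the grip force is fixed at half the most. Time passes only in rows, so rows that do not move let the fingers close. It gives the time, the measured TCP pose, the force and the opening at its end, in the units of the state.
- arm.get_obs(): the state, without advancing time (a new reading comes with each control period).
- grab_frame(name): name is "scene" or "top" or "wrist"; returns a dict with "frame" (420x560x3 uint8, blue, green, red), "z_map" (420x560 float32, m along the optical axis (not along the pixel's ray), 0 where there is no reading), "fx", "fy", "cx", "cy" (pixels), "k1" (the pictures are not rectified: a ray, as slopes to the right and down, at radius r is drawn at 1 + k1 r^2 times it, then the intrinsics apply), "R" (3x3) and "t" (3): a world point X has camera coordinates R X + t; the wrist camera has in their place "tool_from_camera" (4x4, takes a point from camera to tool coordinates, whose origin is the TCP and whose axes are the tool frame's). Camera axes: x right, y down, z forward; pixel columns grow to the right and rows downward; lengths in m; the calibration is good to about 2 mm. A picture is of the moment at which its call begins: read the wrist's pose just before it.
- arm.finish_job(): hands the job in, once; it reports no verdict.
Trained networks look in a picture, given as the dict that the camera call returned (one of the last four; its "shot" number tells which), for a name from the list of things; names that differ only in an ending like _2 or _b are one class to them, and where a whole thing is asked for, a point or a joint stands for the part that bears it (a point fixed in the world has none). Each returns a list of dicts, best first, with "confidence" (0 to 1); they miss things now and then, are a little off and sometimes report something else, mostly with a low value. They report only what shows in the picture. A call takes as long as a camera call. They do not tell look-alikes from the thing itself.
- spotter.find_in(picture, target): "box" ([left, top, right, bottom] in pixels, round what is visible of it).
- spotter.cut_out(picture, target): "pixels" (420x560 bool, what is visible of it) and "box" ([left, top, right, bottom] in pixels, round what is visible of it).
- spotter.tip_of(picture, target): "position" ([column, row] in pixels: a listed point, or the origin of a listed thing).
The state is a dict: "time_s": time; "joints": joint angles; "dq": joint speeds; "joint_torque": joint torques, N m; "position": TCP position; "tool_rot": TCP orientation; "ft_force": force on the tool from outside, world axes, zero at the start; "ft_torque": the same for the moment, N m; "finger_gap": finger opening in m.
Only numpy, scipy, OpenCV 4.12 (cv2) and the standard library are available. Lean on these libraries where they do the work, as an engineer would, in place of code of your own. Each camera call takes 0.05 s, during which the arm holds its last target. There are 200 camera calls.

## Working session

There is one attempt and no reset: what is moved stays moved. The work goes in short steps, Python scripts to look and compute and a shell command to move; the robot and the scene stay as the last step left them, time stands still between calls to the robot, and variables do not carry over. Pictures are saved under pics/ and viewed, about 8 in all and at most 12, crops included, and the job is handed in when it is done.

```bash
ls; mkdir -p pics; cat > h.py <<'E'
import numpy as np, cv2
from scipy.spatial.transform import Rotation as Ro
from workcell import arm, grab_frame, spotter
def cam(name):
    o=arm.get_obs(); p=grab_frame(name)
    if name=="wrist":
        T=np.eye(4);T[:3,:3]=Ro.from_quat(o["tool_rot"]).as_matrix();T[:3,3]=o["position"]
        M=T@np.array(p["tool_from_camera"])
    else:
        M=np.eye(4);R=np.array(p["R"]);M[:3,:3]=R.T;M[:3,3]=-R.T@np.array(p["t"])
    return p,M
def und(p,uv):
    K=np.array([[p["fx"],0,p["cx"]],[0,p["fy"],p["cy"]],[0,0,1]],float)
    return cv2.undistortPoints(np.array(uv,float).reshape(-1,1,2),K,np.array([p["k1"],0,0,0,0.])).reshape(-1,2)
def cloud(p,M,mask=None):
    z=p["z_map"];m=z>0
    if mask is not None:m&=mask
    v,u=np.nonzero(m);s=und(p,np.c_[u,v]);d=z[v,u][:,None]
    return np.c_[s*d,d]@M[:3,:3].T+M[:3,3],np.c_[u,v]
def on_plane(p,M,uv,h):
    s=und(p,uv);r=np.c_[s,np.ones(len(s))]@M[:3,:3].T
    return M[:3,3]+r*((h-M[2,3])/r[:,2])[:,None]
def proj(p,M,X):
    c=(np.atleast_2d(X)-M[:3,3])@M[:3,:3];s=c[:,:2]/c[:,2:];r2=(s**2).sum(1,keepdims=True)
    return s*(1+p["k1"]*r2)*[p["fx"],p["fy"]]+[p["cx"],p["cy"]]
E
python3 - <<'E'
from h import *
o=arm.get_obs();print({k:np.round(o[k],3) for k in("time_s","position","tool_rot","finger_gap")},arm.tcp_to_tips)
print(Ro.from_quat(o["tool_rot"]).as_matrix().round(3))
for n in("scene","top"):
    p,M=cam(n);cv2.imwrite(f"pics/{n}0.png",p["frame"]);print(n,M[:3,3])
    for t in("divider","cap","rack","open_slot","locked_a","stud_top","fork"):
        for d in spotter.find_in(p,t) if t not in("stud_top","fork","open_slot") else []:
            print(t,"box",np.round(d["box"]),round(d["confidence"],2))
        if t in("stud_top","fork","open_slot","cap","rack","divider"):
            h={"stud_top":.0346,"fork":.008,"open_slot":.006}.get(t,0)
            for d in spotter.tip_of(p,t):print(t,"pt",np.round(d["position"]),round(d["confidence"],2),on_plane(p,M,d["position"],h).round(3))
E
```

```text
pics
{'time_s': np.float64(0.0), 'position': array([0.22 , 0.531, 0.235]), 'tool_rot': array([ 0.694, -0.138,  0.138, -0.693]), 'finger_gap': np.float64(0.091)} 0.022
[[ 0.924 -0.001  0.383]
 [-0.383 -0.002  0.924]
 [-0.    -1.    -0.002]]
scene [1.71139823 0.06610481 0.81124218]
divider box [162. 200. 190. 245.] 0.69
divider box [170. 168. 212. 204.] 0.55
divider pt [178. 233.] 0.75 [[ 0.566 -0.301  0.   ]]
divider pt [199. 196.] 0.69 [[ 0.303 -0.283  0.   ]]
cap pt [212. 261.] 0.69 [[ 0.704 -0.16   0.   ]]
cap pt [211. 224.] 0.48 [[ 0.501 -0.2    0.   ]]
rack box [263. 221. 401. 268.] 0.79
rack box [ 82. 180. 129. 239.] 0.21
rack pt [326. 242.] 0.85 [[0.573 0.204 0.   ]]
open_slot pt [330. 246.] 0.71 [[0.603 0.212 0.006]]
locked_a box [351. 213. 367. 252.] 0.76
locked_a box [292. 209. 305. 248.] 0.62
locked_a box [270. 222. 290. 246.] 0.52
stud_top pt [330. 224.] 0.54 [[0.516 0.218 0.035]]
fork pt [173. 201.] 0.92 [[ 0.363 -0.368  0.008]]
fork pt [169. 217.] 0.77 [[ 0.477 -0.354  0.008]]
fork pt [182. 235.] 0.31 [[ 0.583 -0.282  0.008]]
top [0.25543983 0.02727265 1.25372905]
divider box [376. 259. 432. 297.] 0.95
divider box [375. 170. 420. 230.] 0.64
divider box [147. 171. 176. 196.] 0.55
divider box [316. 258. 334. 273.] 0.39
divider pt [391. 197.] 0.68 [[ 0.571 -0.296  0.   ]]
divider pt [397. 284.] 0.58 [[ 0.315 -0.298  0.   ]]
cap box [348. 201. 363. 218.] 0.42
cap pt [354. 207.] 0.65 [[ 0.541 -0.187  0.   ]]
rack box [146. 156. 291. 231.] 0.69
rack box [213. 172. 228. 223.] 0.46
rack pt [222. 194.] 0.89 [[0.583 0.206 0.   ]]
rack pt [275. 186.] 0.3 [[0.609 0.046 0.   ]]
open_slot pt [218. 187.] 0.8 [[0.605 0.218 0.006]]
locked_a box [177. 159. 189. 228.] 0.65
locked_a box [241. 155. 260. 225.] 0.61
stud_top pt [218. 218.] 0.65 [[0.504 0.21  0.035]]
fork pt [414. 219.] 0.91 [[ 0.501 -0.359  0.008]]
fork pt [422. 269.] 0.79 [[ 0.356 -0.369  0.008]]
```

```bash
python3 - <<'E'
import cv2,numpy as np
a=cv2.imread("pics/top0.png");s=cv2.imread("pics/scene0.png")
x=cv2.resize(a[145:310,130:450],(800,412),interpolation=cv2.INTER_CUBIC)
y=cv2.resize(s[160:290,140:420],(400,186),interpolation=cv2.INTER_CUBIC)
c=np.zeros((598,800,3),np.uint8);c[:412]=x;c[412:,:400]=y;c[412:,400:]=cv2.resize(s[160:280,150:280],(400,186))
cv2.imwrite("pics/c1.png",c)
E
```

```text
(no output)
```

View pics/c1.png

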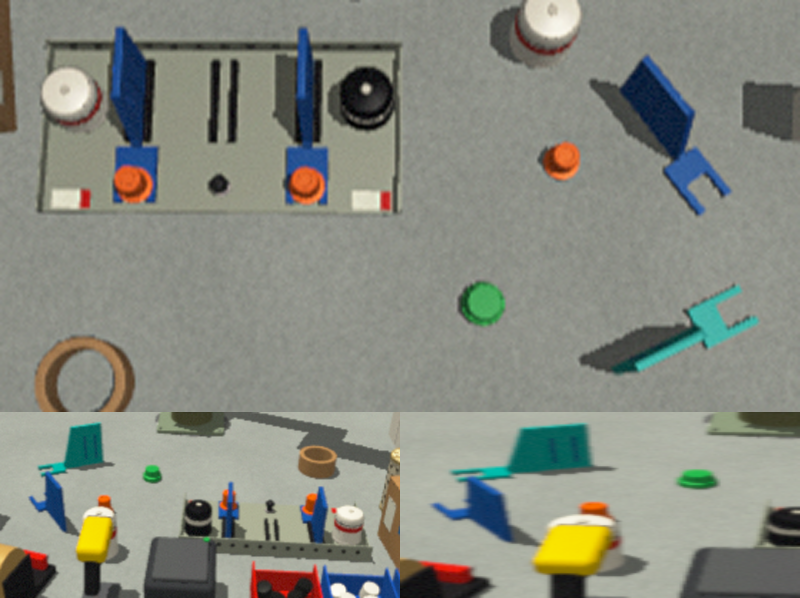

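View pics/scene0.png

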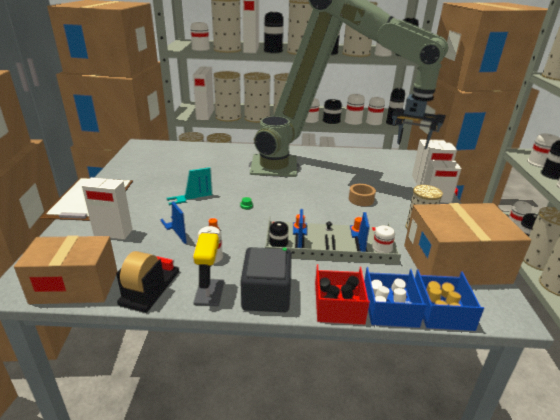

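Candidates for the divider are the blue one at top (391,197), which I choose, and the turquoise look-alike at (397,284). The only loose cap is at (354,207). The other two blue dividers are fitted in the rack at (183,190) and (250,190), with the empty slot between them at (218,187). Next I measure from the top camera's depth map.

```bash
cat >> h.py <<'E'
def blue(p):
    h=cv2.cvtColor(p["frame"],cv2.COLOR_BGR2HSV);return (h[...,0]>105)&(h[...,0]<125)&(h[...,1]>130)
def orange(p):
    h=cv2.cvtColor(p["frame"],cv2.COLOR_BGR2HSV);return (h[...,0]<14)&(h[...,1]>150)&(h[...,2]>120)
def line(P):
    vx,vy,x,y=cv2.fitLine(P[:,:2].astype(np.float32),cv2.DIST_HUBER,0,.001,.001).ravel()
    d=np.array([vx,vy]);c=np.array([x,y]);d*=np.sign(d[0]);s=(P[:,:2]-c)@d
    return c,d,s.min(),s.max(),np.degrees(np.arctan2(d[1],d[0]))
E
python3 - <<'E'
from h import *
p,M=cam("top")
X,uv=cloud(p,M,blue(p))
def rep(n,P):
    c,d,a,b,y=line(P);print(n,len(P),"yaw",y.round(2),"ends",(c+a*d).round(4),(c+b*d).round(4),"z",np.median(P[:,2]).round(4))
for n,(l,r,t,b) in dict(loose=(370,430,165,232),L=(170,195,150,230),R=(240,265,150,230)).items():
    k=(uv[:,0]>l)&(uv[:,0]<r)&(uv[:,1]>t)&(uv[:,1]<b);P=X[k];rep(n,P[P[:,2]>P[:,2].max()-.012])
    if n=="loose":F=P[P[:,2]<.02];print(F.mean(0))
X,uv=cloud(p,M,orange(p));k=(uv[:,0]>340)&(uv[:,0]<370);P=X[k];print("cap top",P[P[:,2]>.03].mean(0),P[:,2].max())
for t in("filter_c","carton"):
  for d in spotter.tip_of(p,t)[:2]:print(t,on_plane(p,M,d["position"],0),d["confidence"])
E
```

```text
loose 122 yaw 34.7 ends [ 0.5538 -0.3073] [ 0.6211 -0.2608] z 0.1187
[ 0.52455304 -0.328977    0.00830661]
L 115 yaw -0.67 ends [0.5773 0.3116] [0.6608 0.3106] z 0.1244
R 106 yaw -1.99 ends [0.5752 0.1127] [0.6543 0.11  ] z 0.1254
cap top [ 0.5329217  -0.1848953   0.03849285] 0.0648502082591611
filter_c [[0.60579646 0.38549056 0.        ]] 0.91
filter_c [[ 0.68961635 -0.17485537  0.        ]] 0.82
carton [[ 0.57461291 -0.51567408  0.        ]] 0.78
```

```bash
cat >> h.py <<'E'
def go(x,y,z,yaw=None):
    o=arm.get_obs();R=Ro.from_quat(o["tool_rot"]).as_matrix();cy=np.degrees(np.arctan2(R[1,0],R[0,0]))
    print("shift mm",(R.T@(np.array([x,y,z])-o["position"])*1000).round(1),"yaw",cy.round(2),"turn",None if yaw is None else np.radians((cy-yaw+180)%360-180).round(4),"pos",o["position"].round(4),"t",o["time_s"],"F",np.round(o["ft_force"],1),"gap",round(o["finger_gap"],4))
E
R='[[0,0,0],0.149,91]'
python3 -m handwheel '[[[0,-20,0],0.149,60],[[0,0,0],0.149,60],[[0,0,0],0.149,60],[[0,0,0],0.149,60],[[0,0,0],0.149,60],[[0,0,0],0.149,60],[[0,0,0],0.149,60]]'
python3 -m handwheel '[[[0,0,0],0.149,60],[[0,0,0],0.149,60],[[0,0,0],0.149,60],[[0,0,0],0.149,60],[[0,0,0],0.149,60],[[0,0,0],0.149,60],[[0,0,0],0.149,60],[[0,0,0],0.054,60]]'
python3 -c "from h import *;go(.577,-.291,.26,-145)"
```

```text
time_s: 1.95
position: [0.2201, 0.5312, 0.256]
tool_rot: [-0.531, 0.467, -0.467, 0.531]
ft_force: [-0.6, -0.1, 1.1]
finger_gap: 0.0603
time_s: 2.75
position: [0.2201, 0.5312, 0.256]
tool_rot: [-0.211, 0.675, -0.675, 0.211]
ft_force: [-0.4, 0.2, -0.8]
finger_gap: 0.0598
shift mm [174.1  -4.1 879.2] yaw -145.34 turn -0.0059 pos [0.2201 0.5312 0.256 ] t 2.75 F [-0.4  0.2 -0.8] gap 0.0598
```

```bash
python3 -m handwheel '[[[8,0,40],0,60],[[8,0,40],0,60],[[8,0,40],0,60],[[8,0,40],0,60],[[8,0,40],0,60],[[8,0,40],0,60],[[8,0,40],0,60],[[8,0,40],0,60]]'
python3 -m handwheel '[[[8,0,40],0,60],[[8,0,40],0,60],[[8,0,40],0,60],[[8,0,40],0,60],[[8,0,40],0,60],[[8,0,40],0,60],[[8,0,40],0,60],[[8,0,40],0,60]]'
python3 -m handwheel '[[[8,0,40],0,60],[[8,0,40],0,60],[[8,0,40],0,60],[[8,0,40],0,60],[[8,0,40],0,60],[[6,0,29],0,60],[[0,0,0],0,60],[[0,0,0],0,60]]'
python3 - <<'E'
from h import *
go(.577,-.291,.26,-145)
p,M=cam("wrist");cv2.imwrite("pics/w1.png",p["frame"]);print(M.round(3))
X,uv=cloud(p,M,blue(p));k=np.hypot(X[:,0]-.56,X[:,1]+.3)<.2;P=X[k]
T=P[P[:,2]>.112];c,d,a,b,y=line(T);print(y,c+a*d,c+b*d,np.median(T[:,2]),len(T))
print("foot",P[P[:,2]<.02].mean(0),(P[:,2]<.02).sum())
E
```

```text
time_s: 3.55
position: [0.351, 0.2306, 0.2562]
tool_rot: [-0.212, 0.675, -0.674, 0.212]
ft_force: [1.1, 0.3, 0.5]
finger_gap: 0.0598
time_s: 4.35
position: [0.4815, -0.0687, 0.2561]
tool_rot: [0.212, -0.675, 0.675, -0.212]
ft_force: [1.4, -0.1, -0.2]
finger_gap: 0.0601
time_s: 5.15
position: [0.5741, -0.2813, 0.2553]
tool_rot: [-0.212, 0.675, -0.674, 0.211]
ft_force: [-1.5, 0.8, -0.0]
finger_gap: 0.0599
shift mm [ 3.1 -4.7  9.6] yaw -145.17 turn -0.003 pos [ 0.5741 -0.2813  0.2553] t 5.15 F [-1.5  0.8 -0. ] gap 0.0599
[[ 0.571 -0.792 -0.216  0.634]
 [-0.821 -0.551 -0.149 -0.239]
 [-0.002  0.262 -0.965  0.406]
 [ 0.     0.     0.     1.   ]]
35.447906 [ 0.55745719 -0.3066519 ] [ 0.62353785 -0.25960761] 0.12175245738850898 1192
foot [ 0.51468611 -0.33571978  0.00973733] 1251
```

View pics/w1.png

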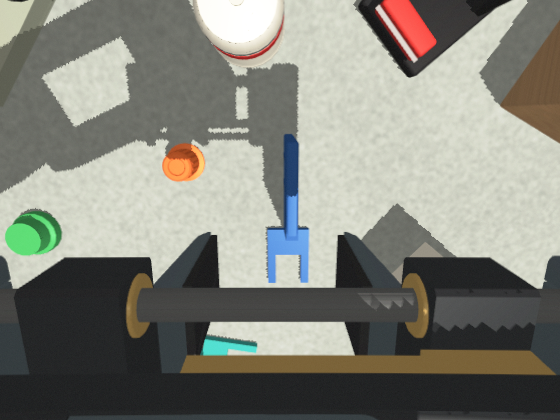

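The wrist view shows the loose blue divider at (292,190) with its fork open toward the gripper at (288,262), and the orange cap at (183,162). This is the described divider; the turquoise one is at (230,347).

```bash
python3 - <<'E'
from h import *
p,M=cam("wrist")
X,uv=cloud(p,M,blue(p));k=np.hypot(X[:,0]-.56,X[:,1]+.3)<.2;P=X[k]
T=P[P[:,2]>.1185];c,d,a,b,y=line(T);print(y,c+a*d,c+b*d,np.median(T[:,2]),len(T))
n=np.array([-d[1],d[0]])
f=P[P[:,2]<.014];q=np.c_[(f[:,:2]-c-a*d)@d,(f[:,:2]-c-a*d)@n];print("foot rel front-top: x",q[:,0].min(),q[:,0].max(),"y",np.percentile(q[:,1],[1,99]))
t=(T[:,:2]-c)@n;print("top width",np.percentile(t,[2,98]))
g=c+(a+.028)*d;go(g[0],g[1],.14,y-180);go(g[0],g[1],.110,y-180)
X,uv=cloud(p,M,orange(p));P=X[(np.hypot(X[:,0]-.535,X[:,1]+.187)<.05)];T=P[P[:,2]>.037];print("cap",T.mean(0),T.min(0),T.max(0))
F=P[P[:,2]<.01];print("flange",cv2.minEnclosingCircle(F[:,:2].astype(np.float32)),np.median(F[:,2]))
E
```

```text
35.43368 [ 0.55769581 -0.30661986] [ 0.62347769 -0.25981289] 0.12169550329212306 1170
foot rel front-top: x -0.09382195500566946 -0.026341595280195383 y [-0.02227124  0.02329604]
top width [-0.00461365  0.00444417]
shift mm [  0.5 115.9  12.2] yaw -145.09 turn -0.0091 pos [ 0.5739 -0.2802  0.256 ] t 5.25 F [-1.6 -0.4  0.6] gap 0.0599
shift mm [  0.5 145.9  12.2] yaw -145.09 turn -0.0091 pos [ 0.5739 -0.2802  0.256 ] t 5.25 F [-1.6 -0.4  0.6] gap 0.0599
cap [ 0.535472   -0.18396765  0.04115367] [ 0.51906338 -0.19895595  0.03713044] [ 0.54774303 -0.16995959  0.04402167]
flange ((0.5336151123046875, -0.183783158659935), 0.02068219520151615) 0.005493871114040871
```

```bash
python3 -m handwheel '[[[0.5,20,12.2],-0.009,40],[[0,30,0],0,40],[[0,30,0],0,40],[[0,0,0],0,40],[[0,0,0],0,40]]'
python3 -c "from h import *;go(.5805,-.2904,.110,-144.57)"
```

```text
time_s: 5.75
position: [0.581, -0.2906, 0.1767]
tool_rot: [-0.215, 0.674, -0.674, 0.215]
ft_force: [-0.6, -0.1, 0.0]
finger_gap: 0.0399
shift mm [ 0.3 66.7 -0.4] yaw -144.54 turn 0.0005 pos [ 0.581  -0.2906  0.1767] t 5.75 F [-0.6 -0.1  0. ] gap 0.0399
```

```bash
python3 -m handwheel '[[[0,20,0],0,40],[[0,20,0],0,40],[[0,20,0],0,40],[[0,6.5,0],0,40],[[0,0,0],0,40],[[0,0,0],0,40]]'
python3 -m handwheel '[[[0,0,0],0,5],[[0,0,0],0,5],[[0,0,0],0,5],[[0,0,0],0,5],[[0,0,0],0,5],[[0,0,0],0,5],[[0,0,0],0,5]]'
python3 -c "from h import *;go(.5805,-.2904,.110,-144.57)"
```

```text
time_s: 6.35
position: [0.5819, -0.2918, 0.1114]
tool_rot: [0.214, -0.673, 0.674, -0.216]
ft_force: [0.2, -0.5, 0.7]
finger_gap: 0.04
time_s: 7.05
position: [0.581, -0.2915, 0.1097]
tool_rot: [0.215, -0.674, 0.674, -0.215]
ft_force: [-1.0, -0.2, 1.9]
finger_gap: 0.0098
shift mm [-0.3 -0.3 -1.2] yaw -144.61 turn -0.0006 pos [ 0.581  -0.2915  0.1097] t 7.05 F [-1.  -0.2  1.9] gap 0.0098
```

```bash
python3 -m handwheel '[[[0,-10,0],0,5],[[0,-20,0],0,5],[[0,-30,0],0,5],[[0,-30,0],0,5],[[0,-30,0],0,5],[[0,-30,0],0,5]]'
python3 -m handwheel '[[[0,0,0],0.1,5],[[0,0,0],0.13,5],[[0,0,0],0.13,5],[[0,0,0],0.13,5],[[0,0,0],0.1,5],[[0,0,0],0.043,5],[[0,0,0],0,5]]'
python3 -c "from h import *;go(.55,.08,.26,179)"
```

```text
time_s: 7.65
position: [0.5806, -0.2913, 0.2608]
tool_rot: [-0.215, 0.674, -0.673, 0.215]
ft_force: [1.0, -0.9, -2.0]
finger_gap: 0.0101
time_s: 8.35
position: [0.5807, -0.2913, 0.2595]
tool_rot: [0.005, 0.707, -0.707, -0.005]
ft_force: [-1.0, 0.4, -2.3]
finger_gap: 0.01
shift mm [  36.3   -0.4 -370.8] yaw 179.14 turn 0.0024 pos [ 0.5807 -0.2913  0.2595] t 8.35 F [-1.   0.4 -2.3] gap 0.01
```

```bash
python3 -m handwheel '[[[2,0,-20],0,5],[[4,0,-35],0,5],[[4,0,-40],0,5],[[4,0,-40],0,5],[[4,0,-40],0,5],[[4,0,-40],0,5],[[4,0,-40],0,5],[[4,0,-40],0,5]]'
python3 -m handwheel '[[[4,0,-35],0,5],[[2,0,-25],0,5],[[0,0,-16],0,5],[[0,0,0],0,5],[[0,0,0],0,5],[[0,0,0],0,5]]'
python3 - <<'E'
from h import *
go(.55,.08,.26,179)
p,M=cam("wrist");cv2.imwrite("pics/w2.png",p["frame"])
np.savez("w2.npz",M=M,f=p["frame"],z=p["z_map"],c=[p[k] for k in("fx","fy","cx","cy","k1")])
for t,h in(("stud_top",.0346),("open_slot",.006),("locked_a",.006),("cap",.014)):
    for d in spotter.tip_of(p,t):print(t,np.round(d["position"]),round(d["confidence"],2),on_plane(p,M,d["position"],h).round(4))
E
```

```text
time_s: 9.15
position: [0.5543, 0.0064, 0.2597]
tool_rot: [0.005, 0.707, -0.707, -0.005]
ft_force: [1.2, 0.2, -2.4]
finger_gap: 0.0097
time_s: 9.75
position: [0.5505, 0.0791, 0.2594]
tool_rot: [-0.006, -0.707, 0.707, 0.006]
ft_force: [-0.3, 0.4, -2.1]
finger_gap: 0.0099
shift mm [ 0.6 -0.6 -0.9] yaw 179.08 turn 0.0014 pos [0.5505 0.0791 0.2594] t 9.75 F [-0.3  0.4 -2.1] gap 0.0099
stud_top [153. 228.] 0.6 [[0.5053 0.2151 0.0346]]
open_slot [153. 137.] 0.76 [[0.6017 0.2145 0.006 ]]
locked_a [ 62. 139.] 0.74 [[0.6006 0.3129 0.006 ]]
locked_a [243. 139.] 0.58 [[0.598  0.1158 0.006 ]]
locked_a [508. 188.] 0.54 [[ 0.5375 -0.1822  0.006 ]]
cap [511. 189.] 0.65 [[ 0.5382 -0.1814  0.014 ]]
```

View pics/w2.png

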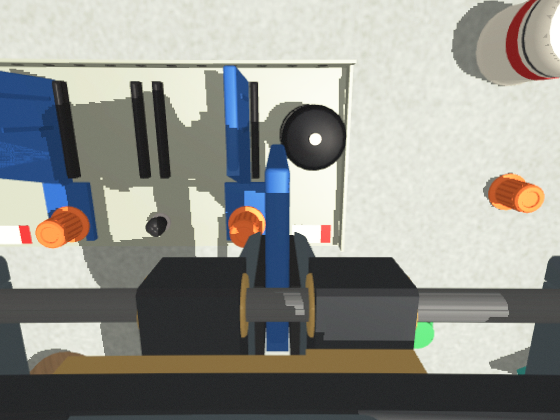

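Wrist view: the empty slot's two ribs are at (140,130) and (161,130), with the bare stud at (157,226). The fitted dividers are at (30,125) and (237,120), and the held divider runs along column 278.

```bash
python3 - <<'E'
from h import *
D=np.load("w2.npz");p=dict(zip(("fx","fy","cx","cy","k1"),D["c"]));p["frame"]=D["f"];p["z_map"]=D["z"];M=D["M"]
g=p["frame"].max(2);dark=g<60
def box(m,l,t,r,b):
    k=np.zeros_like(m);k[t:b,l:r]=m[t:b,l:r];return k
for n,b in dict(rL=(125,72,150,185),rR=(150,72,175,185),oR=(247,75,262,185)).items():
    X,_=cloud(p,M,box(dark,*b));X=X[X[:,2]>.012];c,d,a,e,y=line(X);print(n,len(X),"yaw",y.round(2),(c+a*d).round(4),(c+e*d).round(4),"z",np.percentile(X[:,2],[50,95]).round(4))
# stud
X,uv=cloud(p,M,box(dark,140,210,175,240));X=X[(X[:,2]>.018)];print("stud",len(X),X.mean(0).round(4),X.min(0).round(4),X.max(0).round(4))
B=blue(p)
X,_=cloud(p,M,box(B,215,60,250,185));T=X[(X[:,2]>.12)];c,d,a,e,y=line(T);print("locked R top",y,c+a*d,c+e*d,np.median(T[:,2]),len(T))
X,uv=cloud(p,M,box(B,262,140,292,360));print("held",len(X),X.min(0),X.max(0))
T=X[X[:,2]>.245];c,d,a,e,y=line(T);print("held top",y,c+a*d,c+e*d,T[:,2].max())
s=X[:,0]>X[:,0].max()-.02
for z in np.arange(.14,.27,.02):
    k=abs(X[:,2]-z)<.01
    if k.any():print(z.round(2),k.sum(),X[k].max(0)[0].round(4),np.median(X[k][:,1]).round(4),np.ptp(X[k][:,1]).round(4))
E
```

```text
rL 939 yaw -2.25 [0.5593 0.2232] [0.6577 0.2194] z [0.0225 0.0247]
rR 905 yaw -2.06 [0.5588 0.2017] [0.6572 0.1981] z [0.0227 0.0246]
oR 565 yaw 0.17 [0.5577 0.1021] [0.6555 0.1024] z [0.0232 0.025 ]
stud 186 [0.5084 0.2115 0.0327] [0.4973 0.2038 0.0182] [0.5163 0.2231 0.0382]
locked R top -0.88813215 [0.5761259  0.11317416] [0.65820695 0.11190174] 0.127694030288305 1431
held 3936 [0.49065384 0.07001137 0.00974501] [0.6037875  0.09663556 0.27717309]
held top -0.67941487 [0.52208376 0.07956935] [0.60377464 0.07860061] 0.2771730890584646
0.16 21 0.6036 0.0782 0.0086
0.18 32 0.6036 0.0779 0.0082
0.2 52 0.6036 0.0783 0.0085
0.22 60 0.6037 0.0783 0.0084
0.24 95 0.6037 0.0778 0.0096
0.26 258 0.6038 0.0779 0.011
```

```bash
python3 - <<'E'
from h import *
D=np.load("w2.npz");p=dict(zip(("fx","fy","cx","cy","k1"),D["c"]));p["frame"]=D["f"];p["z_map"]=D["z"];M=D["M"]
def perp(P,n):
    vx,vy,x,y=cv2.fitLine(P[:,:2].astype(np.float32),cv2.DIST_HUBER,0,.001,.001).ravel();print(n,len(P),"slot yaw",np.degrees(np.arctan(-vx/vy)).round(2),"x at y=.21",(x+vx/vy*(.21-y)).round(4),np.ptp(P[:,1]).round(3))
X,uv=cloud(p,M)
k=(X[:,2]>.036)&(X[:,2]<.048)&(uv[:,1]<80)&(uv[:,0]<350)&(X[:,0]>.655)&(X[:,0]<.69);perp(X[k],"fence")
k=(X[:,2]>.02)&(X[:,2]<.032)&(uv[:,0]>335)&(uv[:,0]<360)&(uv[:,1]>75)&(uv[:,1]<245);c,d,a,b,y=line(X[k]);print("flange",y,c+a*d,c+b*d)
t,Mt=cam("top");X,uv=cloud(t,Mt)
k=(X[:,2]>.034)&(X[:,2]<.05)&(X[:,0]>.655)&(X[:,0]<.69)&(X[:,1]>0.01)&(X[:,1]<.42);perp(X[k],"top fence")
# rib edges: dark extents by row
g=p["frame"].max(2)
for r in range(80,180,15):
    c=np.nonzero(g[r,125:180]<60)[0]+125;print(r,c.min(),c.max(),c[np.r_[False,np.diff(c)>2]],on_plane(p,M,[[c.min(),r],[c.max(),r]],.020)[:,:2].round(4).tolist())
E
```

```text
fence 1493 slot yaw -0.84 x at y=.21 0.6737 0.329
flange -1.1644889 [0.48058094 0.00763587] [0.65910475 0.00400703]
top fence 109 slot yaw -1.04 x at y=.21 0.6715 0.385Traceback (most recent call last):
  File "<stdin>", line 13, in <module>
    return umr_minimum(a, axis, None, out, keepdims, initial, where)
ValueError: zero-size array to reduction operation minimum which has no identity
```

```bash
python3 -m handwheel '[[[-5,0,-15],0,5],[[-10,0,-25],0,5],[[-12,0,-30],0,5],[[-12,0,-30],0,5],[[-12,0,-20],0,5],[[-6,0,-12],0,5],[[0,0,0],0,5],[[0,0,0],0,5]]'
python3 -m handwheel '[[[0,10,0],0,5],[[0,20,0],0,5],[[0,25,0],0,5],[[0,25,0],0,5],[[0,15,0],0,5],[[0,5,0],0,5],[[0,0,0],0,5],[[0,0,0],0,5]]'
python3 - <<'E'
from h import *
go(.6075,.2114,.157,179.05)
p,M=cam("wrist");cv2.imwrite("pics/w3.png",p["frame"])
np.savez("w3.npz",M=M,f=p["frame"],z=p["z_map"],c=[p[k] for k in("fx","fy","cx","cy","k1")])
E
```

```text
time_s: 10.85
position: [0.6092, 0.2109, 0.2592]
tool_rot: [-0.005, -0.707, 0.707, 0.006]
ft_force: [-0.8, -0.4, -2.0]
finger_gap: 0.0097
time_s: 11.65
position: [0.61, 0.2109, 0.1605]
tool_rot: [0.006, 0.707, -0.707, -0.005]
ft_force: [0.5, 0.2, -1.8]
finger_gap: 0.01
shift mm [ 2.5  3.5 -0.4] yaw 179.1 turn 0.0008 pos [0.61   0.2109 0.1605] t 11.65 F [ 0.5  0.2 -1.8] gap 0.01
```

View pics/w3.png

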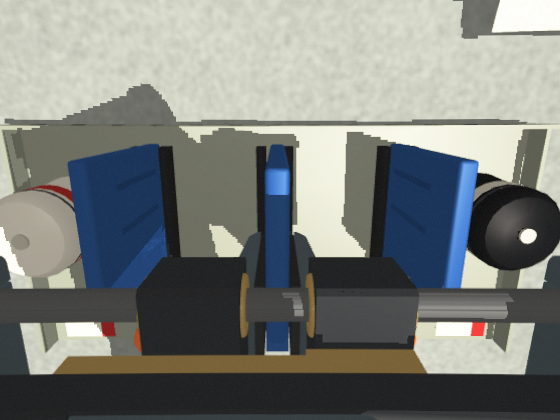

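The wrist view shows the held blade between the two ribs (left rib at columns 257–266, right at 289–297, row 160), roughly centred.

```bash
python3 - <<'E'
from h import *
D=np.load("w3.npz");p=dict(zip(("fx","fy","cx","cy","k1"),D["c"]));p["frame"]=D["f"];p["z_map"]=D["z"];M=D["M"]
X=np.full((420,560,3),np.nan);P,uv=cloud(p,M);X[uv[:,1],uv[:,0]]=P
g=p["frame"].max(2);B=blue(p)
for r in range(146,232,8):
    c=np.nonzero((g[r]<50))[0];c=c[(c>250)&(c<302)];b=np.nonzero(B[r,255:300])[0]+255
    if not len(c):continue
    L,R=c.min(),c.max();o=on_plane(p,M,[[L,r],[R,r]],.018);
    print(r,L,R,"blade",b.min() if len(b) else 0,b.max() if len(b) else 0,"outer y",o[:,1].round(4),"mid",o[:,1].mean().round(4),"x",o[0,0].round(3))
k=B&(np.arange(560)>255)&(np.arange(560)<300);Q=X[k];Q=Q[Q[:,2]>.05]
for z in(.06,.08,.1,.12,.14,.16):
    s=Q[abs(Q[:,2]-z)<.01];print(z,len(s),s[:,1].min().round(4),s[:,1].max().round(4),"xmax",s[:,0].max().round(4))
# fence
k=(X[...,2]>.034)&(X[...,2]<.05)&(X[...,0]>.655)&(X[...,0]<.69);k[:,:200]=0;k[:,350:]=0;print("fence x",np.median(X[k][:,0]),k.sum())
for n,(l,h) in dict(L=(70,160),R=(388,480)).items():
    k=B.copy();k[:,:l]=0;k[:,h:]=0;T=X[k];T=T[T[:,2]>.1215];c,d,a,b,y=line(T);print(n,y,c+a*d,c+b*d,len(T),T[:,2].max())
E
```

```text
146 258 291 blade 271 283 outer y [0.2255 0.199 ] mid 0.2122 x 0.659
154 257 292 blade 269 285 outer y [0.2265 0.1982] mid 0.2124 x 0.653
162 257 292 blade 267 287 outer y [0.2267 0.1982] mid 0.2125 x 0.646
170 257 292 blade 265 289 outer y [0.2269 0.1983] mid 0.2126 x 0.64
178 257 292 blade 264 290 outer y [0.2271 0.1983] mid 0.2127 x 0.633
186 257 292 blade 265 289 outer y [0.2273 0.1983] mid 0.2128 x 0.626
194 257 291 blade 265 289 outer y [0.2275 0.1992] mid 0.2134 x 0.62
202 258 291 blade 265 289 outer y [0.2269 0.1992] mid 0.2131 x 0.613
210 258 291 blade 265 289 outer y [0.2271 0.1993] mid 0.2132 x 0.606
218 258 291 blade 265 289 outer y [0.2273 0.1993] mid 0.2133 x 0.599
226 258 291 blade 265 289 outer y [0.2275 0.1994] mid 0.2134 x 0.592
0.06 15 0.206 0.2141 xmax 0.6631
0.08 37 0.2055 0.2144 xmax 0.6632
0.1 46 0.2056 0.2143 xmax 0.6632
0.12 65 0.2055 0.2144 xmax 0.6633
0.14 96 0.2047 0.2151 xmax 0.6632
0.16 163 0.205 0.216 xmax 0.6633
fence x 0.6736312547849302 733
L -1.4879719 [0.58879617 0.3117347 ] [0.66214898 0.30982929] 2876 0.23936936977078577
R -1.5559918 [0.58613774 0.11629488] [0.65934353 0.11430633] 2975 0.23872919812363252
```

```bash
python3 -m handwheel '[[[2.8,0,-2.2],0,5],[[0,5,0],0,5],[[0,8,0],0,5],[[0,5,0],0,5],[[0,3,0],0,5],[[0,0,0],0,5],[[0,0,0],0,5]]'
python3 - <<'E'
from h import *
go(.6075,.213,.1157,179)
p,M=cam("wrist");np.savez("w4.npz",f=p["frame"])
X=np.full((420,560,3),np.nan);P,uv=cloud(p,M);X[uv[:,1],uv[:,0]]=P
g=p["frame"].max(2);B=blue(p)
for r in range(146,240,8):
    c=np.nonzero((g[r]<50))[0];c=c[(c>245)&(c<310)];b=np.nonzero(B[r,255:300])[0]+255
    if not len(c):continue
    o=on_plane(p,M,[[c.min(),r],[c.max(),r]],.018)
    print(r,c.min(),c.max(),"blade",b.min() if len(b) else 0,b.max() if len(b) else 0,o[:,1].round(4),o[:,1].mean().round(4),o[0,0].round(3))
k=B&(np.arange(560)>255)&(np.arange(560)<300);Q=X[k]
for z in(.03,.04,.06,.08,.1,.12):
    s=Q[abs(Q[:,2]-z)<.01]
    if len(s):print(z,len(s),s[:,1].min().round(4),s[:,1].max().round(4),"xmax",s[:,0].max().round(4))
E
```

```text
time_s: 12.4
position: [0.6069, 0.2134, 0.1384]
tool_rot: [0.005, 0.707, -0.707, -0.005]
ft_force: [0.6, 0.9, -1.6]
finger_gap: 0.0101
shift mm [-0.6 22.7  0.4] yaw 179.13 turn 0.0022 pos [0.6069 0.2134 0.1384] t 12.4 F [ 0.6  0.9 -1.6] gap 0.0101
146 258 296 blade 271 282 [0.2268 0.1986] 0.2127 0.657
154 258 296 blade 268 284 [0.227  0.1986] 0.2128 0.652
162 258 296 blade 267 287 [0.2272 0.1986] 0.2129 0.646
170 259 296 blade 265 289 [0.2266 0.1986] 0.2126 0.639
178 259 296 blade 264 290 [0.2268 0.1986] 0.2127 0.633
186 259 296 blade 265 289 [0.2269 0.1986] 0.2128 0.627
194 259 296 blade 265 289 [0.2271 0.1986] 0.2129 0.621
202 259 296 blade 265 289 [0.2273 0.1986] 0.213 0.615
210 259 296 blade 265 289 [0.2275 0.1986] 0.213 0.608
218 259 295 blade 265 289 [0.2277 0.1994] 0.2135 0.602
226 259 295 blade 265 289 [0.2278 0.1994] 0.2136 0.595
234 261 293 blade 265 289 [0.2264 0.201 ] 0.2137 0.588
0.03 77 0.2033 0.2126 xmax 0.6597
0.04 31 0.206 0.2161 xmax 0.6598
0.06 34 0.2083 0.2169 xmax 0.6599
0.08 55 0.2086 0.2177 xmax 0.66
0.1 70 0.208 0.2179 xmax 0.66
0.12 103 0.2073 0.2177 xmax 0.66
```

```bash
python3 -m handwheel '[[[0,5,0],0,5],[[0,5,0],0,5],[[0,3,0],0,5],[[0,3,0],0,5],[[0,0,0],0,5],[[0,0,0],0,5]]'
python3 -m handwheel '[[[0,2.5,0],0,5],[[0,1.5,0],0,5],[[0,1,0],0,5],[[0,0,0],0,5],[[0,0,0],0,5]]'
python3 -c "from h import *;go(.6075,.213,.1157,179)"
```

```text
time_s: 13.05
position: [0.6068, 0.2134, 0.1224]
tool_rot: [0.005, 0.707, -0.707, -0.005]
ft_force: [0.8, -0.7, -1.8]
finger_gap: 0.0103
time_s: 13.55
position: [0.6068, 0.2134, 0.1174]
tool_rot: [0.005, 0.707, -0.707, -0.005]
ft_force: [-0.1, 0.2, -1.5]
finger_gap: 0.0097
shift mm [-0.7  1.7  0.4] yaw 179.13 turn 0.0022 pos [0.6068 0.2134 0.1174] t 13.55 F [-0.1  0.2 -1.5] gap 0.0097
```

```bash
python3 -m handwheel '[[[0,1,0],0,5],[[0,0.6,0],0,5],[[0,0,0],0,5]]'
python3 -m handwheel '[[[0,0.6,0],0,5],[[0,0.4,0],0,5],[[0,0,0],0,5],[[0,0,0],0,5]]'
python3 - <<'E'
from h import *
p,M=cam("top");s=p["frame"][150:235,140:300];q,_=cam("scene");t=q["frame"][200:270,255:405]
cv2.imwrite("pics/t4.png",np.vstack([cv2.resize(s,(640,340),interpolation=cv2.INTER_CUBIC),cv2.resize(t,(640,250),interpolation=cv2.INTER_CUBIC)]))
E
```

```text
time_s: 13.85
position: [0.6067, 0.2134, 0.1158]
tool_rot: [0.005, 0.707, -0.707, -0.005]
ft_force: [-0.3, 0.3, -0.7]
finger_gap: 0.0095
time_s: 14.25
position: [0.6068, 0.2135, 0.1157]
tool_rot: [0.006, 0.707, -0.707, -0.005]
ft_force: [-2.9, -1.2, 5.5]
finger_gap: 0.01
```

View pics/t4.png

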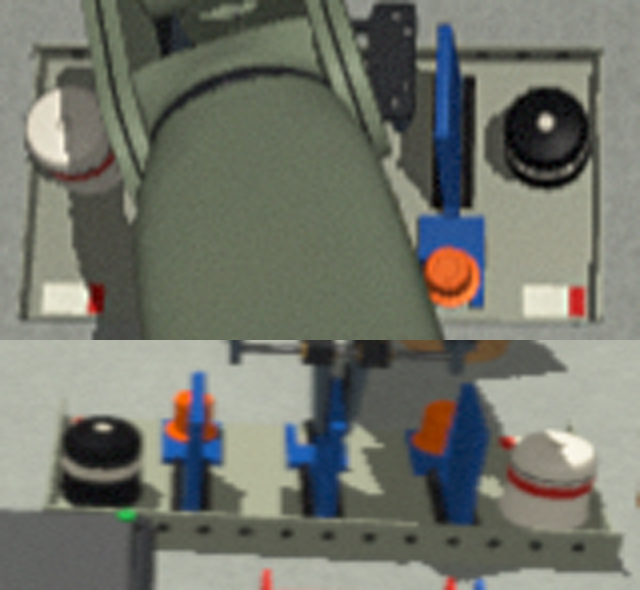

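The divider's bottom is at deck height (TCP 0.1157 as predicted, contact about 7 N). In the picture it stands between the fitted ones at (325,465). I release it and rise.

```bash
python3 -m handwheel '[[[0,-0.6,0],0,30],[[0,0,0],0,30],[[0,0,0],0,30],[[0,0,0],0,30],[[0,0,0],0,30],[[0,-5,0],0,30],[[0,-10,0],0,30],[[0,-20,0],0,30]]'
python3 -m handwheel '[[[0,-30,0],0,30],[[5,-30,0],0,40],[[-15,-30,0],0,50],[[-25,0,0],0,50],[[-20,0,0],0,50],[[0,0,0],0,50],[[0,0,0],0,50]]'
python3 - <<'E'
from h import *
go(.5345,-.184,.26)
p,M=cam("wrist");cv2.imwrite("pics/w5.png",p["frame"]);np.savez("w5.npz",M=M,f=p["frame"],z=p["z_map"],c=[p[k] for k in("fx","fy","cx","cy","k1")])
for t,h in(("stud_top",.0346),("fork",.014)):
    for d in spotter.tip_of(p,t):print(t,np.round(d["position"]),round(d["confidence"],2),on_plane(p,M,d["position"],h).round(4))
E
```

```text
time_s: 15.15
position: [0.606, 0.2132, 0.1501]
tool_rot: [-0.004, -0.707, 0.707, 0.006]
ft_force: [-0.5, 0.6, -0.5]
finger_gap: 0.0296
time_s: 15.85
position: [0.6614, 0.2125, 0.2406]
tool_rot: [0.005, 0.707, -0.707, -0.006]
ft_force: [-0.3, 0.0, -0.3]
finger_gap: 0.0498
shift mm [120.8 -19.3 398.4] yaw 179.11 turn None pos [0.6614 0.2125 0.2406] t 15.85 F [-0.3  0.  -0.3] gap 0.0498
stud_top [278. 331.] 0.96 [[0.4989 0.2135 0.0346]]
stud_top [278. 317.] 0.59 [[0.5167 0.2142 0.0346]]
fork [277. 316.] 0.73 [[0.5049 0.2147 0.014 ]]
fork [427. 232.] 0.35 [[0.6067 0.0482 0.014 ]]
```

View pics/w5.png

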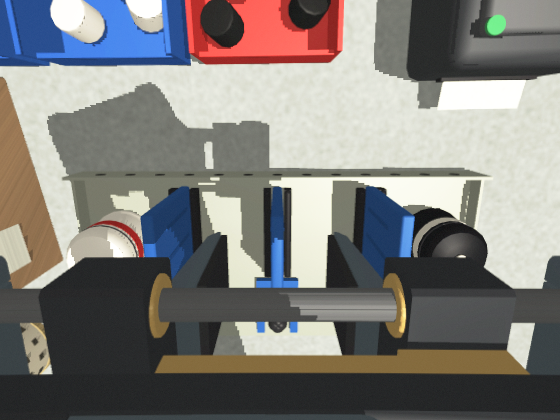

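The wrist view shows the divider at (277,225) centred between its ribs, with the fork around the stud at (278,325), partly hidden by the gripper. I move forward for a clean stud measurement.

```bash
python3 -m handwheel '[[[20,-10,0],0,50],[[40,-10,0],0,50],[[45,0,0],0,50],[[45,0,0],0,50],[[45,0,0],0,50],[[25,0,0],0,50],[[0,0,0],0,50],[[0,0,0],0,50]]'
python3 - <<'E'
from h import *
go(.5345,-.184,.26)
p,M=cam("wrist");cv2.imwrite("pics/w6.png",p["frame"][60:260,150:400]);np.savez("w6.npz",M=M,f=p["frame"],z=p["z_map"],c=[p[k] for k in("fx","fy","cx","cy","k1")])
cv2.imwrite("pics/w6.png",cv2.resize(p["frame"][60:260,150:400],(750,600),interpolation=cv2.INTER_CUBIC))
for t,h in(("stud_top",.0346),("fork",.014)):
    for d in spotter.tip_of(p,t):print(t,np.round(d["position"]),round(d["confidence"],2),on_plane(p,M,d["position"],h).round(4))
X,uv=cloud(p,M,blue(p));k=(abs(X[:,1]-.213)<.04)&(X[:,0]<.56)&(X[:,2]<.03);F=X[k];print("foot",F.min(0),F.max(0),np.median(F[:,2]))
g=p["frame"].max(2);X,uv=cloud(p,M,g<70);k=(np.hypot(X[:,0]-.505,X[:,1]-.214)<.016)&(X[:,2]>.02);S=X[k];print("stud",k.sum(),S.mean(0),S.min(0),S.max(0),uv[k].mean(0))
X,uv=cloud(p,M,blue(p));k=(abs(X[:,1]-.213)<.03)&(X[:,2]>.121);c,d,a,b,y=line(X[k]);print("top",y,c+a*d,c+b*d,X[k][:,2].max())
X,uv=cloud(p,M,orange(p))
for y in(.115,.313):
    k=(abs(X[:,1]-y)<.025)&(X[:,2]>.051);print("lcap",X[k].mean(0),k.sum())
E
```

```text
time_s: 16.8
position: [0.4417, 0.2161, 0.2612]
tool_rot: [0.006, 0.707, -0.707, -0.004]
ft_force: [0.4, -0.4, 0.0]
finger_gap: 0.0495
shift mm [-98.5   1.1 398.7] yaw 179.18 turn None pos [0.4417 0.2161 0.2612] t 16.8 F [ 0.4 -0.4  0. ] gap 0.0495
fork [278. 123.] 0.88 [[0.506  0.2146 0.014 ]]
fork [113.  24.] 0.74 [[0.6032 0.3771 0.014 ]]
fork [446.  25.] 0.36 [[0.5981 0.0458 0.014 ]]
foot [0.4860742  0.1918101  0.00913386] [0.55482549 0.23877042 0.0297638 ] 0.015910482364150935
stud 247 [0.5059215  0.21530757 0.03435939] [0.49664366 0.20502972 0.02821575] [0.51559977 0.22457344 0.03815803] [277.00404858 123.8097166 ]
top -1.1713854 [0.57622686 0.21453648] [0.5924753  0.21420425] 0.13020503668506145
lcap [0.50401632 0.11747598 0.05485458] 208
lcap [0.50705904 0.31390082 0.0550893 ] 790
```

View pics/w6.png

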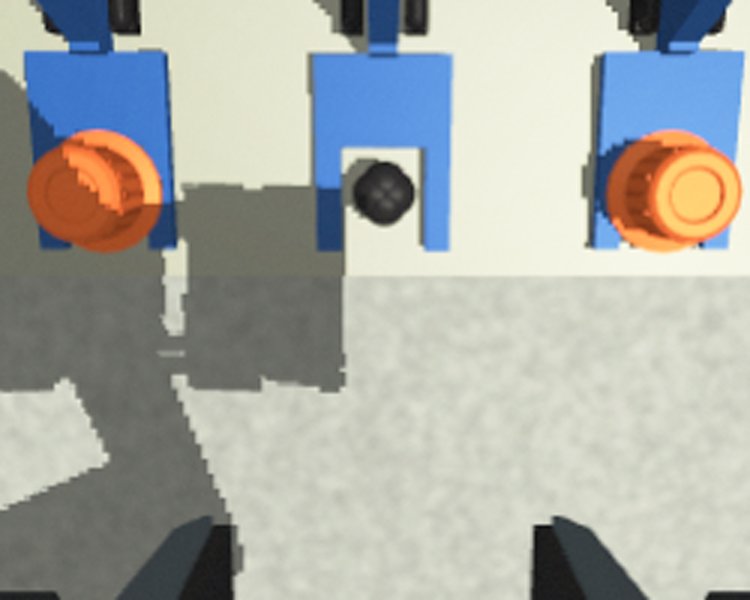

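The divider is seated. The stud at crop (383,192) sits in the middle of its notch, and the foot front lines up with the fitted neighbours. The stud measures (0.506, 0.215). Next, the cap.

```bash
python3 -m handwheel '[[[-5,0,20],0,60],[[-5,0,40],0,60],[[-5,0,40],0,60],[[-5,0,40],0,60],[[-5,0,40],0,60],[[-5,0,40],0,60],[[-5,0,40],0,60],[[-5,0,40],0,60]]'
python3 -m handwheel '[[[0,10,40],0,60],[[0,20,30],0,60],[[0,20,19],0,60],[[0,0,10],0,60],[[0,0,0],0,60],[[0,0,0],0,60]]'
python3 - <<'E'
from h import *
p,M=cam("wrist");X,uv=cloud(p,M,orange(p));k=np.hypot(X[:,0]-.535,X[:,1]+.184)<.05;P=X[k];print(len(P),uv[k].mean(0))
z=P[:,2];T=P[z>.038].astype(np.float32);F=P[z<.012].astype(np.float32)
print("top",cv2.minEnclosingCircle(T[:,:2]),T.mean(0),"flange",cv2.minEnclosingCircle(F[:,:2]),np.median(F[:,2]))
for d in spotter.tip_of(p,"cap"):print(d["confidence"],on_plane(p,M,d["position"],0))
c=cv2.minEnclosingCircle(F[:,:2])[0];go(c[0],c[1],.027)
E
```

```text
time_s: 17.75
position: [0.4781, -0.087, 0.2601]
tool_rot: [0.006, 0.707, -0.707, -0.006]
ft_force: [1.5, 1.1, 0.9]
finger_gap: 0.06
time_s: 18.35
position: [0.4766, -0.1836, 0.2113]
tool_rot: [0.006, 0.707, -0.707, -0.005]
ft_force: [-0.2, 0.0, 0.4]
finger_gap: 0.0602
972 [273.27160494 134.30555556]Traceback (most recent call last):
  File "<stdin>", line 4, in <module>
cv2.error: OpenCV(4.12.0) /io/opencv/modules/imgproc/src/shapedescr.cpp:201: error: (-215:Assertion failed) count >= 0 && (depth == CV_32F || depth == CV_32S) in function 'minEnclosingCircle'
```

```bash
python3 - <<'E'
from h import *
p,M=cam("wrist");X,uv=cloud(p,M,orange(p));k=np.hypot(X[:,0]-.535,X[:,1]+.184)<.05;P=X[k];print(len(P),uv[k].mean(0))
z=P[:,2];C=lambda A:cv2.minEnclosingCircle(np.ascontiguousarray(A[:,:2],dtype=np.float32))
T=P[z>.038];F=P[z<.012];print("top",C(T),T.mean(0),"flange",C(F),np.median(F[:,2]))
for d in spotter.tip_of(p,"cap"):print(d["confidence"],on_plane(p,M,d["position"],0))
c=C(F)[0];go(c[0],c[1],.027)
E
```

```text
963 [273.43509865 134.31360332]
top ((0.5330714583396912, -0.1837911307811737), 0.014980066567659378) [ 0.53110958 -0.18307117  0.0410823 ] flange ((0.5334492325782776, -0.18396975100040436), 0.020726850256323814) 0.005364609776636858
0.84 [[ 0.53234468 -0.18247442  0.        ]]
shift mm [-56.8 184.5   0.2] yaw 179.2 turn None pos [ 0.4763 -0.1829  0.2114] t 18.5 F [0.2 0.6 0.5] gap 0.0603
```

```bash
python3 -m handwheel '[[[-15,10,0.5],0,60],[[-25,25,0],0,60],[[-16.8,35,0],0,60],[[0,35,0],0,60],[[0,30,0],0,60],[[0,15,0],0,60],[[0,5,0],0,60],[[0,0,0],0,60]]'
python3 -m handwheel '[[[0,0,0],0,60],[[0,0,0],0,60]]'
python3 -c "from h import *;go(.5333,-.1838,.0275)"
```

```text
time_s: 19.3
position: [0.5328, -0.1844, 0.0555]
tool_rot: [0.005, 0.707, -0.707, -0.005]
ft_force: [0.7, 0.2, 1.1]
finger_gap: 0.0597
time_s: 19.5
position: [0.5334, -0.1851, 0.0568]
tool_rot: [-0.006, -0.707, 0.707, 0.004]
ft_force: [-0.0, 0.2, 0.4]
finger_gap: 0.0601
shift mm [ 0.2 29.3 -1.4] yaw 179.14 turn None pos [ 0.5334 -0.1851  0.0568] t 19.5 F [-0.   0.2  0.4] gap 0.0601
```

```bash
python3 -m handwheel '[[[0.2,15,-1.3],0,60],[[0,9,0],0,60],[[0,5,0],0,60],[[0,0,0],0,60],[[0,0,0],0,60]]'
python3 -m handwheel '[[[0,0,0],0,20],[[0,0,0],0,20],[[0,0,0],0,20],[[0,0,0],0,20],[[0,0,0],0,20],[[0,0,0],0,20]]'
python3 -c "from h import *;go(.5333,-.1838,.0275)"
```

```text
time_s: 20.0
position: [0.5326, -0.1838, 0.0267]
tool_rot: [-0.006, -0.707, 0.707, 0.005]
ft_force: [0.4, -0.7, -0.3]
finger_gap: 0.0604
time_s: 20.6
position: [0.5324, -0.1837, 0.0266]
tool_rot: [-0.005, -0.707, 0.707, 0.005]
ft_force: [1.0, -0.6, 0.6]
finger_gap: 0.0292
shift mm [-0.9 -0.9  0. ] yaw 179.13 turn None pos [ 0.5324 -0.1837  0.0266] t 20.6 F [ 1.  -0.6  0.6] gap 0.0292
```

```bash
python3 -m handwheel '[[[0,-10,0],0,20],[[0,-25,0],0,20],[[0,-35,0],0,20],[[0,-35,0],0,20],[[0,-30,0],0,20],[[2,-10,-20],0,20],[[3,0,-40],0,20],[[3,0,-40],0,20]]'
python3 -m handwheel '[[[3,0,-40],0,20],[[3,0,-40],0,20],[[3,0,-40],0,20],[[3,0,-40],0,20],[[3,0,-40],0,20],[[3,0,-40],0,20],[[3,0,-30],0,20],[[0,0,-15],0,20]]'
python3 - <<'E'
from h import *
p,M=cam("wrist");o=arm.get_obs();X,uv=cloud(p,M,orange(p));k=np.linalg.norm(X-o["position"],axis=1)<.06;P=X[k]-o["position"]
print(len(P),P.min(0),P.max(0),uv[k].min(0),uv[k].max(0))
for d in spotter.tip_of(p,"cap"):print(d)
go(.5058,.2150,.12,179.1)
cv2.imwrite("pics/w7.png",p["frame"])
E
```

```text
time_s: 21.4
position: [0.5259, -0.083, 0.1727]
tool_rot: [-0.007, -0.707, 0.707, 0.005]
ft_force: [0.3, 0.4, -0.3]
finger_gap: 0.0295
time_s: 22.2
position: [0.5087, 0.2039, 0.172]
tool_rot: [0.005, 0.707, -0.707, -0.004]
ft_force: [-0.4, -0.8, -0.4]
finger_gap: 0.0291
3973 [-0.01476674 -0.01713539 -0.02549361] [0.02140828 0.01448674 0.01716666] [242 220] [311 323]
{'position': [276.1, 253.9], 'confidence': 0.96}
shift mm [  3.6  51.8 -12. ] yaw 179.28 turn 0.0031 pos [0.5092 0.203  0.1718] t 22.3 F [-0.  -0.2 -1.1] gap 0.0291
```

View pics/w7.png

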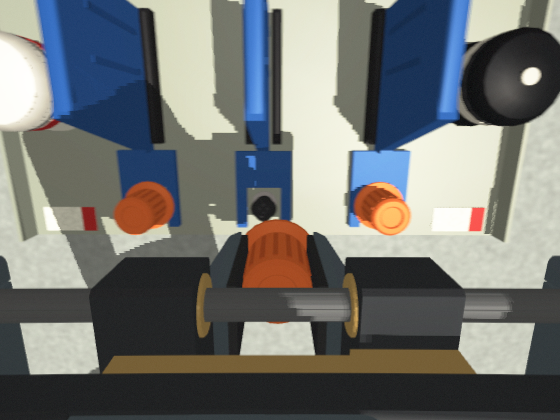

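The wrist view shows the cap held upright at (276,270) and the stud at (263,208), still inside the fork.

```bash
python3 - <<'E'
from h import *
p,M=cam("wrist");g=p["frame"].max(2);X,uv=cloud(p,M,g<60);k=(np.hypot(X[:,0]-.506,X[:,1]-.215)<.018)&(X[:,2]>.022);S=X[k]
u=uv[k];c=(u.min(0)+u.max(0))/2;print(k.sum(),S.mean(0),S[:,1].min(),S[:,1].max(),u.min(0),u.max(0),on_plane(p,M,c,.030))
for d in spotter.tip_of(p,"stud_top"):print(d,on_plane(p,M,d["position"],.0346))
go(.5055,.215,.12,179.1)
E
```

```text
1190 [0.50848493 0.21715072 0.14109882] 0.20467882456961783 0.2238746211373325 [207 197] [275 354] [[0.44527638 0.23564542 0.03      ]]
{'position': [265.2, 211.1], 'confidence': 0.57} [[0.50516734 0.21282623 0.0346    ]]
shift mm [  3.9  51.5 -14.2] yaw 179.13 turn 0.0006 pos [0.5092 0.2008 0.1716] t 22.4 F [ 0.6  1.2 -0.2] gap 0.0293
```

```bash
python3 -m handwheel '[[[0,0,0],0,20],[[0,0,0],0,20],[[0,0,0],0,20]]'
python3 - <<'E'
from h import *
p,M=cam("wrist");g=p["frame"].max(2);X,uv=cloud(p,M,g<60);k=(abs(uv[:,0]-263)<25)&(abs(uv[:,1]-208)<16)&(X[:,2]>.024)&(X[:,2]<.05);S=X[k]
u=uv[k];c=(u.min(0)+u.max(0))/2;print(k.sum(),S.mean(0),S.min(0),S.max(0),u.min(0),u.max(0),on_plane(p,M,c,.030))
X,uv=cloud(p,M,orange(p));o=arm.get_obs();Q=X-o["position"];k=np.linalg.norm(Q,axis=1)<.06;Q=Q[k]
for z in(-.025,-.015,0,.01):
    s=Q[abs(Q[:,2]-z)<.004]
    if len(s):print(z,len(s),s.min(0)[:2].round(4),s.max(0)[:2].round(4))
go(.5055,.215,.12,179.1)
E
```

```text
time_s: 22.7
position: [0.5093, 0.2007, 0.1715]
tool_rot: [-0.006, -0.707, 0.707, 0.006]
ft_force: [0.0, 0.1, -0.6]
finger_gap: 0.0296
447 [0.50711181 0.214335   0.03441851] [0.49634523 0.20417454 0.02702447] [0.51627077 0.2249662  0.03806826] [248 197] [273 221] [[0.50595165 0.2146422  0.03      ]]
-0.025 574 [ 0.0059 -0.0162] [0.0218 0.0152]
-0.015 288 [ 0.0073 -0.0148] [0.0167 0.0139]
0 391 [ 0.0069 -0.0141] [0.0169 0.014 ]
0.01 944 [-0.0144 -0.0147] [0.0169 0.0144]
shift mm [  4.1  51.5 -14. ] yaw 179.06 turn -0.0007 pos [0.5093 0.2009 0.1715] t 22.75 F [-0.2 -0.1  0. ] gap 0.0291
```

```bash
python3 -m handwheel '[[[2.5,0,-8],0,20],[[2,15,-5.8],0,20],[[0,25,0],0,20],[[0,25,0],0,20],[[0,20,0],0,20],[[0,10,0],0,20],[[0,5,0],0,20],[[0,0,0],0,20]]'
python3 -m handwheel '[[[0,0,0],0,20],[[0,0,0],0,20],[[0,0,0],0,20]]'
python3 -c "from h import *;go(.505,.2146,.0666,179.1)"
```

```text
time_s: 23.55
position: [0.505, 0.2158, 0.0714]
tool_rot: [0.005, 0.707, -0.707, -0.005]
ft_force: [0.6, -0.2, -0.9]
finger_gap: 0.0294
time_s: 23.85
position: [0.5053, 0.2157, 0.0723]
tool_rot: [0.006, 0.707, -0.707, -0.005]
ft_force: [0.7, 0.3, 0.2]
finger_gap: 0.0293
shift mm [0.3 5.7 1.2] yaw 179.12 turn 0.0004 pos [0.5053 0.2157 0.0723] t 23.85 F [0.7 0.3 0.2] gap 0.0293
```

```bash
python3 -m handwheel '[[[0.2,3,1],0,20],[[0,5,0],0,20],[[0,5,0],0,20],[[0,3,0],0,20],[[0,0,0],0,20],[[0,0,0],0,20],[[0,0,0],0,20]]'
python3 -c "from h import *;go(.505,.2146,.0406,179.1)"
```

```text
time_s: 24.55
position: [0.5048, 0.2146, 0.0556]
tool_rot: [0.005, 0.707, -0.707, -0.005]
ft_force: [0.1, -0.3, -0.6]
finger_gap: 0.0287
shift mm [-0.1 15.   0. ] yaw 179.13 turn 0.0005 pos [0.5048 0.2146 0.0556] t 24.55 F [ 0.1 -0.3 -0.6] gap 0.0287
```

```bash
python3 -m handwheel '[[[0,2,0],0,20],[[0,2,0],0,20],[[0,0,0],0,20]]'
python3 -m handwheel '[[[0,2,0],0,20],[[0,2,0],0,20],[[0,0,0],0,20]]'
python3 -m handwheel '[[[0,2,0],0,20],[[0,2,0],0,20],[[0,0,0],0,20],[[0,0,0],0,20]]'
python3 -c "from h import *;go(.505,.2146,.0406,179.1)"
```

```text
time_s: 24.85
position: [0.5047, 0.2147, 0.0517]
tool_rot: [0.005, 0.707, -0.707, -0.005]
ft_force: [-1.1, -0.2, 2.9]
finger_gap: 0.0292
time_s: 25.15
position: [0.5048, 0.2147, 0.0482]
tool_rot: [0.006, 0.707, -0.707, -0.005]
ft_force: [-1.6, -0.1, 5.3]
finger_gap: 0.0292
time_s: 25.55
position: [0.5043, 0.2145, 0.0425]
tool_rot: [-0.005, -0.707, 0.707, 0.006]
ft_force: [1.0, 0.7, -6.5]
finger_gap: 0.0289
shift mm [-0.7  1.9 -0.1] yaw 179.13 turn 0.0005 pos [0.5043 0.2145 0.0425] t 25.55 F [ 1.   0.7 -6.5] gap 0.0289
```

The push rose and then reversed sign, so the cap has passed the head. I press it home.

```bash
python3 -m handwheel '[[[0,1.5,0],0,20],[[0,0.8,0],0,20],[[0,0,0],0,20]]'
python3 -m handwheel '[[[0,0.7,0],0,20],[[0,0,0],0,20],[[0,0,0],0,20]]'
python3 -c "from h import *;go(.505,.2146,.0406,179.1)"
```

```text
time_s: 25.85
position: [0.5048, 0.2146, 0.0413]
tool_rot: [0.005, 0.707, -0.707, -0.005]
ft_force: [-0.2, 0.0, -1.3]
finger_gap: 0.0294
time_s: 26.15
position: [0.5049, 0.2146, 0.0407]
tool_rot: [0.006, 0.707, -0.707, -0.005]
ft_force: [-0.0, 0.0, -0.5]
finger_gap: 0.0291
shift mm [-0.1  0.1  0. ] yaw 179.13 turn 0.0005 pos [0.5049 0.2146 0.0407] t 26.15 F [-0.   0.  -0.5] gap 0.0291
```

```bash
python3 -m handwheel '[[[0,0.7,0],0,20],[[0,0.5,0],0,20],[[0,0,0],0,20],[[0,0,0],0,20]]'
python3 -m handwheel '[[[0,0.7,0],0,20],[[0,0,0],0,20],[[0,0,0],0,20]]'
```

```text
time_s: 26.55
position: [0.5049, 0.2146, 0.0405]
tool_rot: [0.006, 0.707, -0.707, -0.005]
ft_force: [-1.9, -1.0, 8.4]
finger_gap: 0.0292
time_s: 26.85
position: [0.5049, 0.2147, 0.0405]
tool_rot: [0.006, 0.707, -0.707, -0.005]
ft_force: [-4.1, -0.8, 12.5]
finger_gap: 0.0292
```

```bash
python3 -m handwheel '[[[0,0.7,0],0,20],[[0,0.7,0],0,20],[[0,0,0],0,20],[[0,0,0],0,20],[[0,0,0],0,20],[[0,0,0],0,20]]'
python3 - <<'E'
from h import *
go(.505,.2146,.0406,179.1)
p,M=cam("wrist");q,_=cam("scene")
cv2.imwrite("pics/w8.png",np.hstack([cv2.resize(p["frame"],(440,330)),cv2.resize(q["frame"][195:265,275:375],(360,330),interpolation=cv2.INTER_CUBIC)]))
go(.505,.2146,.0406,179.1)
E
```

```text
time_s: 27.45
position: [0.505, 0.2147, 0.0404]
tool_rot: [0.006, 0.707, -0.707, -0.005]
ft_force: [-6.1, -3.1, 22.0]
finger_gap: 0.029
shift mm [-0.  -0.2  0.1] yaw 179.14 turn 0.0007 pos [0.505  0.2147 0.0404] t 27.45 F [-6.1 -3.1 22. ] gap 0.029
shift mm [-0.  -0.2  0.1] yaw 179.13 turn 0.0006 pos [0.505  0.2147 0.0404] t 27.55 F [-6.2 -2.4 21.5] gap 0.0294
```

View pics/w8.png

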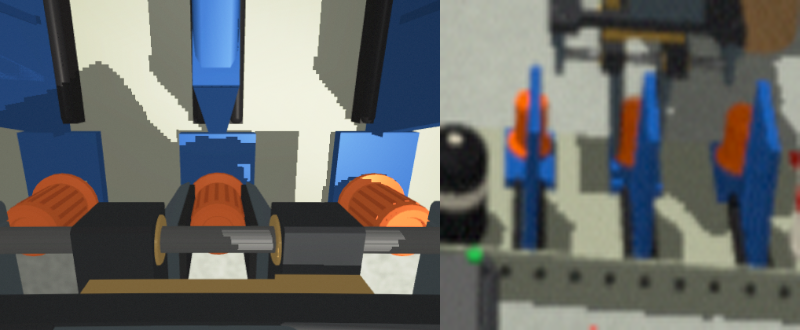

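The cap sits on the divider's foot at the same height as its neighbours and is held there with a steady push of about 22 N. I hand in.

```bash
python3 -c "
from workcell import arm
print(arm.finish_job());o=arm.get_obs();print(o['time_s'],o['position'],o['ft_force'])"
```

```text
the job is handed in; nothing more can be done
None
the job is handed in; nothing more can be done
```

The blue divider is fitted in the empty middle slot and the orange cap is snapped onto its stud. I handed in at about 27.6 s with the robot still pressing the cap down.

- **Divider:** The bottom reached deck height as predicted. The wrist picture after release showed the blade centred between its ribs, the stud in the middle of the fork, and the foot front in line with the fitted dividers.
- **Cap:** The push rose to at least 5 N, then reversed to about -6 N as the lip passed the head. I only read the force between steps, so I did not see the 9–13 N peak. The cap stopped at its home height (TCP 0.0405 m, predicted 0.0406 m), and the last push read was a steady 22 N down with about 6 N sideways.
- **Disagreements:** Early readings of the slot's angle varied from -0.5° to -2.2°, and its sideways position by 2–3 mm. I settled both with a close wrist view before inserting.
- **Other things:** The cameras showed no bystander moved in the views I took, but I did not measure each one again.

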